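# Hand out a stack of dyestuff pots to their make-up stations

## Task

The weighed dyestuff pots have come from the balance in one stack: take it apart and stand each pot upright on the rubber mat of its own colour, centred so that it is wholly on the mat, in front of the flask of that colour. Keep the pots upright all the way, and leave the glass beaker and the wash bottle standing where they are.

Things in the scene. Friction and masses are not known exactly. Their poses are not given: they have to be found in the camera images.
- pot_yellow: yellow dyestuff pot: closed round pot, white body with a yellow screw lid of the same width (the upper 13 mm), outer diameter 30 mm, height 36 mm, smooth straight sides, flat top and bottom; starts as the top of the stack (on the red pot). Origin: centre of its underside, z up. Loose, 30 to 300 g.
- pot_red: red dyestuff pot: closed round pot, white body with a red screw lid of the same width (the upper 13 mm), outer diameter 42 mm, height 40 mm, smooth straight sides, flat top and bottom; starts as the second from the top (under yellow, on blue). Origin: centre of its underside, z up. Loose, 30 to 300 g.
- pot_blue: blue dyestuff pot: closed round pot, white body with a blue screw lid of the same width (the upper 13 mm), outer diameter 54 mm, height 44 mm, smooth straight sides, flat top and bottom; starts as the third from the top (under red, on green). Origin: centre of its underside, z up. Loose, 30 to 300 g.
- pot_green: green dyestuff pot: closed round pot, white body with a green screw lid of the same width (the upper 13 mm), outer diameter 66 mm, height 48 mm, smooth straight sides, flat top and bottom; starts as the bottom of the stack, on the bench. Origin: centre of its underside, z up. Loose, 30 to 300 g.
- station_yellow: yellow station: fixed stainless drip tray 190 x 104 mm, rim 8 mm high, with a round yellow rubber mat, diameter 50 mm, its top 5 mm above the bench, and behind it a fixed yellow tinted conical flask, foot 64 mm wide, 119 mm tall. Origin: on the bench, below the mat's centre; +x points to the flask, whose centre is at x 95 mm; tray spans x -53 to 137, y -52 to 52 mm.
- station_red: red station: fixed stainless drip tray 190 x 104 mm, rim 8 mm high, with a round red rubber mat, diameter 62 mm, its top 5 mm above the bench, and behind it a fixed red tinted conical flask, foot 64 mm wide, 119 mm tall. Origin: on the bench, below the mat's centre; +x points to the flask, whose centre is at x 95 mm; tray spans x -53 to 137, y -52 to 52 mm.
- station_blue: blue station: fixed stainless drip tray 190 x 104 mm, rim 8 mm high, with a round blue rubber mat, diameter 74 mm, its top 5 mm above the bench, and behind it a fixed blue tinted conical flask, foot 64 mm wide, 119 mm tall. Origin: on the bench, below the mat's centre; +x points to the flask, whose centre is at x 95 mm; tray spans x -53 to 137, y -52 to 52 mm.
- station_green: green station: fixed stainless drip tray 190 x 104 mm, rim 8 mm high, with a round green rubber mat, diameter 86 mm, its top 5 mm above the bench, and behind it a fixed green tinted conical flask, foot 64 mm wide, 119 mm tall. Origin: on the bench, below the mat's centre; +x points to the flask, whose centre is at x 95 mm; tray spans x -53 to 137, y -52 to 52 mm.
- beaker: empty clear glass beaker, 68 mm wide at the rim, 90 mm tall, standing loose on the bench near the stack; origin: centre of its underside. To be left alone.
- wash_bottle: white wash bottle, 60 mm wide, 153 mm tall, with a thin bent spout reaching out 45 mm along its -x at about 145 mm height, standing loose on the bench near the stack; origin: centre of its underside. To be left alone.
Things that resemble listed ones, but are neither listed nor needed, are in the scene too. Leave any green look-alike of the pot_yellow alone.

How it is judged:
By the outcome, as a careful person would: the job done as asked, in the order asked, and still so for the second after the job is handed in, with the robot touching nothing.
It also fails if it takes over 112 s, if anything falls off the work surface, if the arm or the gripper's body presses on something with over 40 N, if the wrist force passes 120 N, or if a joint passes its speed limit or range.

## Robot

A 6-joint arm with a two-finger parallel gripper is mounted at the origin on the work surface. World frame = base frame: x ahead of the robot, y to its left, z up, the work surface at z = 0. Lengths are in mm, angles in rad, forces in N, time in s.
With the tool pointing down it reaches from about 225 to 875 mm from the base axis. Payload 3.4 kg.
Tool frame: the origin (TCP) lies between the finger pads; the fingertips stand 14 mm ahead of it and the grasp point (between the pads) lies 5 mm behind it; z points along the fingers, y is the line along which they close (so a half turn about z gives the same grasp; the last joint's range is limited). The gripper opens to 85 mm and grips with 20 to 120 N. Pads are 22 mm wide; open, the fingers measure 114 mm over their backs; the gripper's body (76 mm by 85 mm) begins 54 mm behind the grasp point. The pads swing forward as they close: fully open they stand 13 mm farther back than shut.
Start: joints at [1.007, 0.276, 1.505, -0, 1.361, -0.121], TCP at [246.391, 519.57, 245.328] pointing down, gripper open.
Joint ranges: [-2.89, 2.89], [-0.75, 2.08], [0.22, 2.7], [-1.18, 4.32], [0.11, 2.71], [-2.7, 2.7]. Speed limits (rad/s): [2.57, 2.57, 3.14, 3.14, 3.14, 3.14].

## Interface

Orientations are given as a unit quaternion [w, x, y, z].
In Python, from rig import telemetry, cams, order gives the robot as it stands.
- The arm moves only by the tool servo_tool, never from a script. Its argument "motion" is a list of rows, each a list of 3 entries, a list of its own where there are three numbers: the shift along the world's x, y, z as a fraction of full scale, then the turn, a rotation vector about the world's x, y, z as a fraction of full scale, then the opening, from 0 (shut) to 1 (fully open). In form: [[[x, y, z], [rx, ry, rz], gripper], ...]. A call has 1 to 5 rows; each row shifts and turns the commanded pose from where the row before left it; what a row does not reach is not made up. Full scale, the value 1, is 25 mm for a shift and 0.08 rad for a turn. A row lasts 1/12 s, in which the tool goes at most 41.7 mm and 7.16 degrees, less where a joint would pass 70% of its speed; a pose out of reach is approached as far as the arm can. A call with a number of a shift or a turn outside -1 to 1 is refused whole. A call with a gripper value outside its range is refused whole. The fingers move at their own pace and stop on an object; "grip_force" is the grip in N (left out, the last holds). Time passes only in rows, so rows that do not move let the fingers close. It gives the time, the measured TCP pose, the force, the opening and the grip force at its end, in the units of the state.
- telemetry.get_state(): the state, without advancing time (a new reading comes with each control period).
- cams.camera(name): name is "side" or "top"; returns (picture, depth): 420x560x3 uint8, red, green, blue; 420x560 float32, mm along the optical axis (not along the pixel's ray), 0 where there is no reading.
- cams.calibration(name): a dict with "vfov" (degrees; the focal length in pixels is half the picture's height over the tangent of half this angle, whatever the lens; pixels are square), "cx", "cy" (the principal point, pixels), "world_from_camera" (4x4, takes a point from camera to world coordinates). Camera axes: x right, y down, z forward; pixel columns grow to the right and rows downward; lengths in mm; the calibration is good to about 2 mm. A picture is of the moment at which its call begins. calibration takes no time and is no camera call.
- order.finish_job(): hands the job in; it is judged then, once.
The state is a dict: "t": time; "joints": joint angles; "qd": joint speeds; "effort": joint torques, N m; "position": TCP position; "eef_rot": TCP orientation; "ft_force": force on the tool from outside, world axes, zero at the start; "wrist_torque": the same for the moment, N m; "gripper_width": opening from 0.0 (shut) to 1.0 (fully open); "grasp_force": force on a finger pad.
Only numpy, scipy, OpenCV 4.12 (cv2) and the standard library are available. Lean on these libraries where they do the work, as an engineer would, in place of code of your own. Each camera call takes 0.05 s, during which the arm holds its last target. There are 200 camera calls.

## Working session

There is one attempt and no reset: what is moved stays moved. The work goes in short steps, Python scripts to look and compute and a tool call to move; the robot and the scene stay as the last step left them, time stands still between calls to the robot, and variables do not carry over. Pictures are saved under pics/ and viewed, at most 14 in all, crops included, and the job is handed in when it is done.

Besides the shell and the picture viewer there is one more tool, called after "Call:" in YAML: its name, and indented under it one key for each argument. servo_tool: Moves the arm, as the interface text tells. Shift numbers are shares of 25 mm and turn numbers shares of 0.08 rad, none past 1 either way. Its arguments: {"type":"object","properties":{"motion":{"type":"array","items":{"type":"array"}},"grip_force":{"type":"number"}},"required":["motion"]}

```bash
ls; mkdir -p pics; cat > h.py <<'E'
import numpy as np, cv2
from rig import telemetry, cams, order
def grab(n):
    p,d=cams.camera(n); np.savez(f'/tmp/{n}.npz',p=p,d=d); return p,d
def load(n):
    z=np.load(f'/tmp/{n}.npz'); return z['p'],z['d']
def pts(n,d):
    c=cams.calibration(n); f=d.shape[0]/2/np.tan(np.radians(c['vfov'])/2)
    v,u=np.mgrid[:d.shape[0],:d.shape[1]]
    P=np.stack([(u-c['cx'])/f*d,(v-c['cy'])/f*d,d],-1); T=np.array(c['world_from_camera'])
    return P@T[:3,:3].T+T[:3,3]
def save(name,p,box=None,k=1):
    if box: x0,y0,x1,y1=box; p=p[y0:y1,x0:x1]
    cv2.imwrite(f'pics/{name}.png',cv2.resize(p[...,::-1],None,fx=k,fy=k,interpolation=cv2.INTER_CUBIC))
E
python3 - <<'E'
from h import *
s=telemetry.get_state(); print(s)
for n in('top','side'):
    p,d=grab(n); save(n+'0',p,k=1.4)
    c=cams.calibration(n); print(c)
E
```

```text
pics
{'t': 0.0, 'joints': array([ 1.00698556e+00,  2.76604750e-01,  1.50615662e+00,  1.42868995e-05,
        1.36068045e+00, -1.20998536e-01]), 'qd': array([ 1.13873649e-04, -8.50390845e-05,  2.66869914e-03,  1.13265119e-03,
        7.18355593e-04, -1.71625173e-03]), 'effort': array([-1.30938904e-03, -4.16787279e+01, -2.45805860e+01, -2.38724979e-04,
        1.11536868e-02, -8.03194524e-06]), 'position': array([246.10427602, 519.1103965 , 244.42475961]), 'eef_rot': array([-3.17011139e-04,  2.19602998e-01,  9.75588883e-01, -8.68565824e-04]), 'ft_force': array([ 1.03694593, -0.00855243, -0.29093887]), 'wrist_torque': array([ 0.05852418, -0.02221018,  0.03381524]), 'grasp_force': 0.0, 'gripper_width': 0.9985954029960619}
{'vfov': 52.269366796058556, 'cx': 270.0978442050049, 'cy': 211.04974850915255, 'world_from_camera': array([[ 1.50375132e-02, -9.94784820e-01,  1.00881296e-01,
         4.37141064e+02],
       [-9.99854100e-01, -1.41427104e-02,  9.57923409e-03,
         1.47955205e+01],
       [-8.10254169e-03, -1.01010626e-01, -9.94852352e-01,
         1.12241103e+03],
       [ 0.00000000e+00,  0.00000000e+00,  0.00000000e+00,
         1.00000000e+00]])}
{'vfov': 55.983239565908114, 'cx': 280.0072982231925, 'cy': 208.79328625250548, 'world_from_camera': array([[ 8.73778617e-01, -3.22184860e-01,  3.64290880e-01,
         1.75774357e+02],
       [-4.86112058e-01, -5.56510898e-01,  6.73788310e-01,
        -6.45972022e+02],
       [-1.43525473e-02, -7.65828007e-01, -6.42885268e-01,
         7.28605757e+02],
       [ 0.00000000e+00,  0.00000000e+00,  0.00000000e+00,
         1.00000000e+00]])}
```

View pics/top0.png

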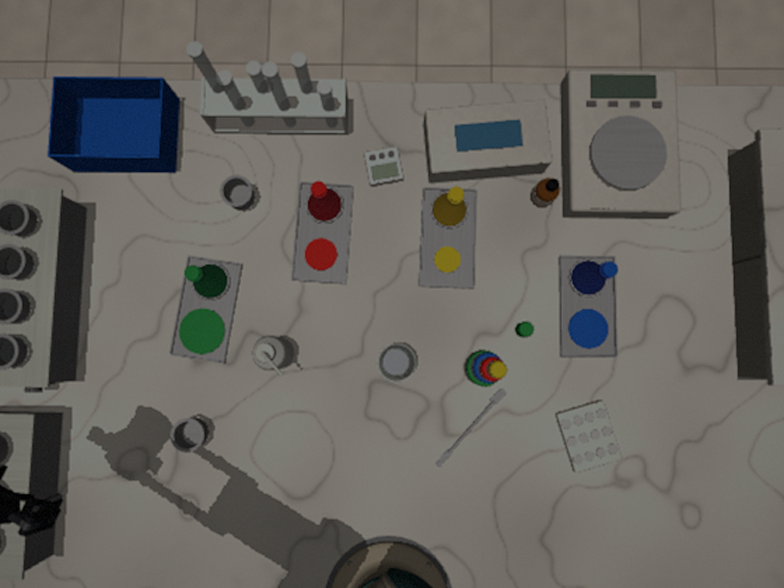

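View pics/side0.png

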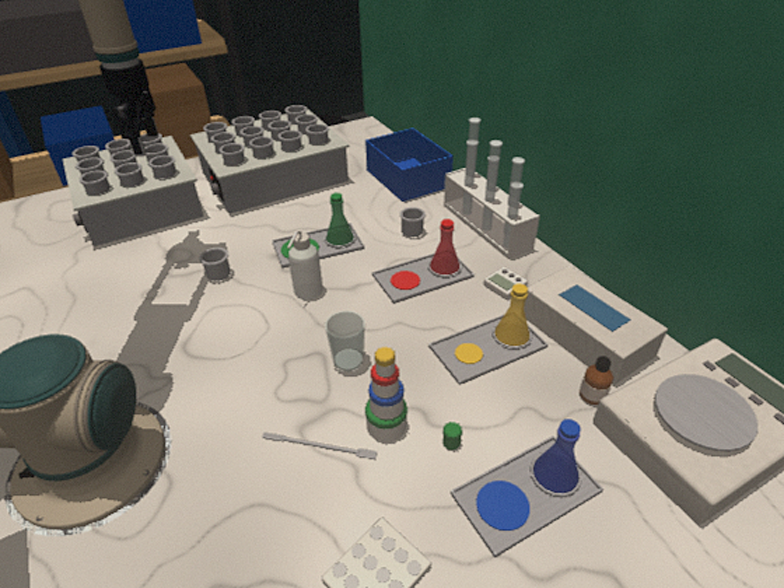

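Top view: the stack is at about (485,368), with the yellow lid at (498,369). A green look-alike pot stands at (525,329). The beaker is at (398,360) and the wash bottle at (272,352). The mats are green (202,331), red (321,254), yellow (447,260) and blue (588,328). Next I measure these.

Things that could be mistaken for a target: the yellow lid (498,369) against the yellow flask stopper (456,195) and the yellow mat (447,260); and the green pot of the stack (470,372) against the green look-alike (525,329).

```bash
cat > m.py <<'E'
from h import *
def hue(p):
    h=cv2.cvtColor(p,cv2.COLOR_RGB2HSV); return h
R={'yellow':(20,34),'red':(170,10),'blue':(100,120),'green':(45,85)}
def mask(p,c):
    h=hue(p); a,b=R[c]; H=h[...,0]; m=(H>=a)&(H<=b) if a<b else (H>=a)|(H<=b)
    return m&(h[...,1]>120)&(h[...,2]>50)
def circ(X):
    # least-squares circle through the hull of the points
    hull=cv2.convexHull(X.astype(np.float32))
    (x,y),r=cv2.minEnclosingCircle(hull); return round(float(x),1),round(float(y),1),round(float(r),1)
E
python3 - <<'E'
from m import *
for n in('top','side'):
    p,d=load(n); W=pts(n,d)
    for c in R:
        m=mask(p,c)&(d>0)
        k,l,st,_=cv2.connectedComponentsWithStats(m.astype(np.uint8))
        for i in range(1,k):
            if st[i,4]<25: continue
            q=W[l==i]; z=np.percentile(q[:,2],[5,50,95]).round(0)
            print(n,c,st[i].tolist(),'mean',q.mean(0).round(1),'z',z,'bbox mid',((np.percentile(q,1,0)+np.percentile(q,99,0))/2).round(1)[:2],'size',np.ptp(q,0).round(0)[:2])
p,d=load('top'); save('stack_top',p,(250,210,450,290),4)
E
```

```text
top yellow [309, 133, 24, 28, 477] mean [ 707.8 -101.7   58.8] z [ 13.  50. 119.] bbox mid [ 716.1 -104.4] size [78. 59.]
top yellow [310, 176, 19, 19, 265] mean [ 621.9 -103.1    4. ] z [1. 4. 7.] bbox mid [ 622.6 -103.3] size [50. 48.]
top yellow [349, 258, 13, 12, 124] mean [ 420.  -165.9  165. ] z [155. 166. 169.] bbox mid [ 420.  -166.5] size [24. 25.]
top red [220, 130, 23, 28, 444] mean [712.9 127.8  60.5] z [ 16.  49. 119.] bbox mid [716.5 130.1] size [72. 59.]
top red [218, 170, 23, 23, 407] mean [628.5 136.1   4.2] z [1. 4. 8.] bbox mid [628.  136.7] size [60. 59.]
top red [343, 255, 13, 18, 102] mean [ 419.9 -156.3  128.4] z [116. 131. 133.] bbox mid [ 419.4 -159.7] size [39. 29.]
top blue [34, 55, 83, 58, 2847] mean [873.1 535.3  11.7] z [-1.  4. 89.] bbox mid [857.7 519.4] size [557. 690.]
top blue [325, 86, 48, 22, 820] mean [ 839.2 -169.9   70.1] z [67. 70. 73.] bbox mid [ 839.1 -169.5] size [ 57. 120.]
top blue [428, 187, 13, 12, 123] mean [ 589.5 -363.4  113.6] z [105. 118. 121.] bbox mid [ 596.5 -374. ] size [44. 51.]
top blue [408, 194, 23, 16, 251] mean [ 576.1 -3
[... 2075 characters left out ...]
ide blue [399, 300, 15, 16, 144] mean [ 588.5 -367.4  117.8] z [108. 119. 121.] bbox mid [ 589.7 -368.1] size [24. 26.]
side blue [341, 344, 37, 35, 1023] mean [ 494.6 -367.1    5.5] z [3. 6. 8.] bbox mid [ 495.2 -366.4] size [71. 72.]
side green [365, 3, 13, 11, 27] mean [1684.8 1101.4  194.9] z [184. 193. 210.] bbox mid [1685.1 1101.1] size [ 15. 112.]
side green [201, 172, 6, 12, 37] mean [449.8 363.3   5.6] z [3. 6. 8.] bbox mid [453.7 362.3] size [28. 55.]
side green [261, 287, 14, 15, 36] mean [ 395.7 -166.4   48.1] z [46. 48. 50.] bbox mid [ 397.1 -167.6] size [15. 44.]
side green [317, 302, 12, 9, 38] mean [ 489.3 -240.9   36.6] z [35. 37. 38.] bbox mid [ 490.3 -241.2] size [24. 18.]
```

View pics/stack_top.png

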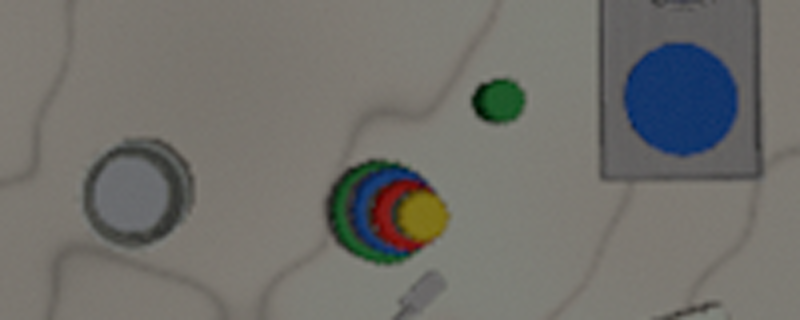

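The crop shows yellow (422,215), red, blue and green lids nested with parallax, so this is the right stack. The look-alike at (499,100) stands separate. Next I refine the stack pose, tray yaws and obstacle positions.

```bash
python3 - <<'E'
from m import *
from scipy.optimize import least_squares
r={'yellow':15,'red':21,'blue':27,'green':33}; zt={'yellow':168,'red':132,'blue':92,'green':48}
mats={'yellow':(622.4,-103.6),'red':(628.3,135.8),'blue':(495.6,-365.6),'green':(480.2,354.5)}
for n in('top','side'):
    p,d=load(n); W=pts(n,d); xy=np.hypot(W[...,0]-419,W[...,1]+168)
    for c in r:
        m=mask(p,c)&(d>0)&(xy<42)&(abs(W[...,2]-zt[c]+5)<12)
        q=W[m][:,:2]
        # disc of known radius must cover points: penalise points outside; then midpoint of feasible
        f=lambda s:np.maximum(0,np.hypot(*(q-s).T)-r[c]+1)+0.0
        s=least_squares(f,q.mean(0)).x
        print(n,c,m.sum(),'disc',s.round(1),'z',np.percentile(W[m][:,2],90).round(1))
    for c,(x,y) in mats.items():
        m=(d>0)&(abs(W[...,2]-119)<4)&(np.hypot(W[...,0]-x,W[...,1]-y)<150)
        q=W[m]; q=q[:,:2]; print(n,c,'flask',np.median(q,0).round(1),len(q),'yaw',np.arctan2(*(np.median(q,0)-[x,y])[::-1]).round(3))
p,d=load('top'); W=pts('top',d)
for nm,(u,v) in {'beaker':(284,257),'wash':(195,252)}.items():
    b=W[v-25:v+25,u-25:u+25].reshape(-1,3); 
    for lo,hi in((10,60),(60,100),(100,130),(130,170)):
        q=b[(b[:,2]>lo)&(b[:,2]<hi)]
        if len(q)>5: print(nm,lo,hi,len(q),q.min(0).round(0),q.max(0).round(0))
E
```

```text
top yellow 121 disc [ 419.7 -165.7] z 168.7
top red 97 disc [ 419.6 -163.7] z 132.8
top blue 98 disc [ 421.9 -161.5] z 92.9
top green 90 disc [ 419.9 -160. ] z 49.1
top yellow flask [ 714.8 -106.8] 86 yaw -0.035
top red flask [721.7 130.6] 85 yaw -0.055
top blue flask [ 589.2 -365.9] 96 yaw -0.004
top green flask [573.  340.9] 92 yaw -0.146
side yellow 154 disc [ 419.4 -168.9] z 169.3
side red 143 disc [ 418.9 -168.5] z 132.7
side blue 95 disc [ 419.3 -169.9] z 93.2
side green 40 disc [ 421.3 -165.1] z 49.9
side yellow flask [ 716.2 -108.1] 72 yaw -0.048
side red flask [723.4 129. ] 47 yaw -0.071
side blue flask [ 590.1 -366.9] 148 yaw -0.014
side green flask [575.3 336.7] 36 yaw -0.185
beaker 10 60 134 [399. -36.  10.] [454.  19.  59.]
beaker 60 100 196 [393. -42.  60.] [460.  23.  94.]
wash 10 60 67 [413. 180.  10.] [469. 203.  57.]
wash 60 100 154 [411. 180.  61.] [469. 236. 100.]
wash 100 130 211 [414. 185. 100.] [466. 236. 130.]
wash 130 170 167 [404. 179. 130.] [454. 224. 153.]
```

Call:
servo_tool:
  motion:
    - [[0,0,0.2],[0,0,0.5],0.6]
    - [[0.2,-1,0],[0,0,1],0.6]
    - [[0.2,-1,0],[0,0,1],0.6]
    - [[0.2,-1,0],[0,0,1],0.6]
    - [[0.2,-1,0],[0,0,1],0.6]
  grip_force: 50

```text
t: 0.52
position: [266.2, 418.3, 249.8]
eef_rot: [-0.0, 0.039, 0.999, -0.0]
ft_force: [0.9, 0.9, 0.1]
gripper_width: 0.602
grasp_force: 0.0
```

Call:
servo_tool:
  motion:
    - [[0.245,-0.936,0],[0,0,0],0.6]
    - [[0.245,-0.936,0],[0,0,0],0.6]
    - [[0.245,-0.936,0],[0,0,0],0.6]
    - [[0.245,-0.936,0],[0,0,0],0.6]
    - [[0.245,-0.936,0],[0,0,0],0.6]

```text
t: 0.93
position: [296.8, 301.3, 250.0]
eef_rot: [-0.0, 0.041, 0.999, -0.0]
ft_force: [0.5, 0.3, 0.9]
gripper_width: 0.6
grasp_force: 0.0
```

Call:
servo_tool:
  motion:
    - [[0.245,-0.936,0],[0,0,0],0.6]
    - [[0.245,-0.936,0],[0,0,0],0.6]
    - [[0.245,-0.936,0],[0,0,0],0.6]
    - [[0.245,-0.936,0],[0,0,0],0.6]
    - [[0.245,-0.936,0],[0,0,0],0.6]

```text
t: 1.35
position: [327.4, 184.4, 250.1]
eef_rot: [-0.0, 0.041, 0.999, -0.0]
ft_force: [1.8, 0.4, 0.4]
gripper_width: 0.6
grasp_force: 0.0
```

Call:
servo_tool:
  motion:
    - [[0.245,-0.936,0],[0,0,0],0.6]
    - [[0.245,-0.936,0],[0,0,0],0.6]
    - [[0.245,-0.936,0],[0,0,0],0.6]
    - [[0.245,-0.936,0],[0,0,0],0.6]
    - [[0.245,-0.936,0],[0,0,0],0.6]

```text
t: 1.77
position: [358.0, 67.4, 250.1]
eef_rot: [-0.0, 0.041, 0.999, 0.0]
ft_force: [-0.5, 1.5, -0.6]
gripper_width: 0.593
grasp_force: 0.0
```

Call:
servo_tool:
  motion:
    - [[0.245,-0.936,0],[0,0,0],0.6]
    - [[0.245,-0.936,0],[0,0,0],0.6]
    - [[0.245,-0.936,0],[0,0,0],0.6]
    - [[0.245,-0.936,0],[0,0,0],0.6]
    - [[0.245,-0.936,0],[0,0,0],0.6]

```text
t: 2.18
position: [388.7, -49.6, 250.1]
eef_rot: [-0.0, 0.042, 0.999, 0.0]
ft_force: [0.1, -0.1, -0.2]
gripper_width: 0.603
grasp_force: 0.0
```

Call:
servo_tool:
  motion:
    - [[0.245,-0.936,0],[0,0,0],0.6]
    - [[0.245,-0.936,0],[0,0,0],0.6]
    - [[0.245,-0.936,0],[0,0,0],0.6]
    - [[0.245,-0.936,0],[0,0,0],0.6]
    - [[0.245,-0.936,0],[0,0,0],0.6]

```text
t: 2.6
position: [419.3, -166.5, 250.0]
eef_rot: [-0.0, 0.042, 0.999, 0.0]
ft_force: [-0.3, -0.7, -0.2]
gripper_width: 0.6
grasp_force: 0.0
```

Call:
servo_tool:
  motion:
    - [[0,0,0],[0,0,0],0.6]
    - [[0,0,0],[0,0,0],0.6]

```text
t: 2.77
position: [419.4, -166.1, 249.7]
eef_rot: [-0.001, 0.042, 0.999, 0.001]
ft_force: [-0.1, 0.1, 0.1]
gripper_width: 0.601
grasp_force: 0.0
```

Call:
servo_tool:
  motion:
    - [[0,0,-0.9],[0,0,0],0.6]
    - [[0,0,-0.9],[0,0,0],0.6]
    - [[0,0,-0.9],[0,0,0],0.6]
    - [[0,0,-0.7],[0,0,0],0.6]
    - [[0,0,-0.5],[0,0,0],0.6]
  grip_force: 40

```text
t: 3.18
position: [417.9, -163.4, 151.1]
eef_rot: [-0.001, 0.041, 0.999, 0.001]
ft_force: [0.3, -0.4, 0.4]
gripper_width: 0.6
grasp_force: 0.0
```

Call:
servo_tool:
  motion:
    - [[0,0,0],[0,0,0],0.45]
    - [[0,0,0],[0,0,0],0.42]
    - [[0,0,0],[0,0,0],0.39]
    - [[0,0,0],[0,0,0],0.36]
    - [[0,0,0],[0,0,0],0.33]

```text
t: 3.6
position: [420.2, -165.7, 154.1]
eef_rot: [0.001, 0.041, 0.999, -0.001]
ft_force: [-0.3, 0.0, 3.9]
gripper_width: 0.338
grasp_force: 36.0
```

Call:
servo_tool:
  motion:
    - [[0,0,0],[0,0,0],0.2]
    - [[0,0,0],[0,0,0],0.1]
    - [[0,0,0],[0,0,0],0.1]
    - [[0,0,0],[0,0,0],0.1]

```text
t: 3.93
position: [420.2, -165.8, 154.1]
eef_rot: [0.001, 0.041, 0.999, -0.0]
ft_force: [0.4, 0.1, 6.5]
gripper_width: 0.337
grasp_force: 39.2
```

Call:
servo_tool:
  motion:
    - [[0,0,0.3],[0,0,0],0.1]
    - [[0,0,0.6],[0,0,0],0.1]
    - [[0,0,0.6],[0,0,0],0.1]
    - [[0.2,0.06,0],[0,0,0],0.1]
    - [[0.5,0.15,0],[0,0,0],0.1]

```text
t: 4.35
position: [436.8, -160.3, 191.0]
eef_rot: [0.0, 0.042, 0.999, -0.0]
ft_force: [-0.4, -0.2, -0.9]
gripper_width: 0.339
grasp_force: 39.5
```

Call:
servo_tool:
  motion:
    - [[0.9,0.28,0],[0,0,0],0.1]
    - [[0.9,0.28,0],[0,0,0],0.1]
    - [[0.9,0.28,0],[0,0,0],0.1]
    - [[0.9,0.28,0],[0,0,0],0.1]
    - [[0.9,0.28,0],[0,0,0],0.1]

```text
t: 4.77
position: [551.1, -123.9, 188.9]
eef_rot: [-0.001, 0.041, 0.999, 0.001]
ft_force: [-0.9, -0.1, 0.6]
gripper_width: 0.336
grasp_force: 39.5
```

Call:
servo_tool:
  motion:
    - [[0.9,0.28,0],[0,0,0],0.1]
    - [[0.9,0.28,0],[0,0,0],0.1]
    - [[0.7,0.2,0],[0,0,0],0.1]
    - [[0.4,0.12,0],[0,0,0],0.1]
    - [[0,0,0],[0,0,0],0.1]

```text
t: 5.18
position: [624.1, -101.9, 188.6]
eef_rot: [-0.0, 0.041, 0.999, 0.0]
ft_force: [-0.4, -0.2, 0.3]
gripper_width: 0.337
grasp_force: 39.5
```

Call:
servo_tool:
  motion:
    - [[-0.05,-0.07,-0.5],[0,0,0],0.1]
    - [[0,0,-1],[0,0,0],0.1]
    - [[0,0,-1],[0,0,0],0.1]
    - [[0,0,-1],[0,0,0],0.1]
    - [[0,0,-1],[0,0,0],0.1]

```text
t: 5.6
position: [619.4, -104.9, 76.6]
eef_rot: [-0.001, 0.042, 0.999, 0.0]
ft_force: [0.1, -0.1, -0.5]
gripper_width: 0.334
grasp_force: 39.5
```

Call:
servo_tool:
  motion:
    - [[0,0,-0.8],[0,0,0],0.1]
    - [[0,0,-0.5],[0,0,0],0.1]
    - [[0,0,-0.3],[0,0,0],0.1]
    - [[0,0,-0.1],[0,0,0],0.1]
    - [[0,0,0],[0,0,0],0.1]

```text
t: 6.02
position: [620.1, -105.0, 35.0]
eef_rot: [-0.001, 0.042, 0.999, 0.0]
ft_force: [-0.5, 0.6, -0.2]
gripper_width: 0.338
grasp_force: 39.5
```

```bash
python3 - <<'E'
from h import *
print(telemetry.get_state()['position'],telemetry.get_state()['ft_force'])
p,d=grab('side'); save('yel_place',p,(270,180,430,300),4)
E
```

```text
[ 620.12623628 -104.97636274   34.9532708 ] [-0.46540606  0.59117517 -0.23292109]
```

View pics/yel_place.png

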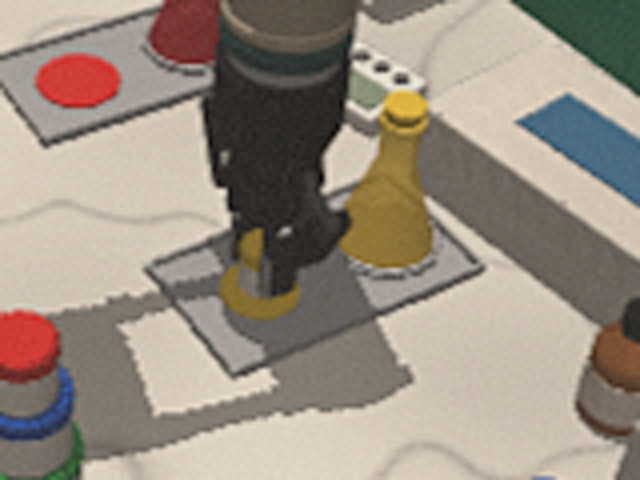

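The pot hangs just above the yellow mat (mat at crop pixel (260,295)), upright and well centred. I lower the last millimetres, correct by 2 mm and release.

Call:
servo_tool:
  motion:
    - [[0.1,0.05,-0.1],[0,0,0],0.1]
    - [[0,0,-0.1],[0,0,0],0.1]
    - [[0,0,-0.06],[0,0,0],0.1]
    - [[0,0,0],[0,0,0],0.1]

```text
t: 6.4
position: [623.3, -103.6, 28.9]
eef_rot: [0.0, 0.041, 0.999, 0.0]
ft_force: [-0.1, -1.0, -0.7]
gripper_width: 0.342
grasp_force: 39.5
```

Call:
servo_tool:
  motion:
    - [[0,0,-0.04],[0,0,0],0.1]
    - [[0,0,-0.04],[0,0,0],0.1]
    - [[0,0,0],[0,0,0],0.1]

```text
t: 6.65
position: [623.4, -103.7, 27.2]
eef_rot: [0.0, 0.041, 0.999, -0.0]
ft_force: [-1.1, 0.6, 1.5]
gripper_width: 0.338
grasp_force: 39.7
```

Call:
servo_tool:
  motion:
    - [[0,0,-0.04],[0,0,0],0.1]
    - [[0,0,0],[0,0,0],0.1]

```text
t: 6.82
position: [623.4, -103.7, 27.1]
eef_rot: [0.0, 0.041, 0.999, -0.0]
ft_force: [-1.3, -0.0, 7.3]
gripper_width: 0.337
grasp_force: 40.3
```

Call:
servo_tool:
  motion:
    - [[0,0,0],[0,0,0],0.4]
    - [[0,0,0],[0,0,0],0.55]
    - [[0,0,0],[0,0,0],0.65]
    - [[0,0,0.5],[0,0,0],0.65]
    - [[0,0,1],[0,0,0],0.65]

```text
t: 7.23
position: [620.7, -103.0, 60.3]
eef_rot: [-0.004, 0.041, 0.999, 0.001]
ft_force: [0.2, -0.3, -0.3]
gripper_width: 0.651
grasp_force: 0.0
```

Call:
servo_tool:
  motion:
    - [[0,0,1],[0,0,0],0.65]
    - [[0,0,1],[0,0,0],0.75]
    - [[0,0,1],[0,0,0],0.75]
    - [[0,0,1],[0,0,0],0.75]
    - [[0,0,1],[0,0,0],0.75]

```text
t: 7.65
position: [623.0, -103.6, 189.2]
eef_rot: [-0.0, 0.041, 0.999, 0.0]
ft_force: [-0.6, -0.8, 0.3]
gripper_width: 0.749
grasp_force: 0.0
```

```bash
cat > see.py <<'E'
from m import *
from scipy.optimize import least_squares
r={'yellow':15,'red':21,'blue':27,'green':33}
def top(c,z,near,n,rad=60):
    p,d=load(n); W=pts(n,d)
    m=mask(p,c)&(d>0)&(np.hypot(W[...,0]-near[0],W[...,1]-near[1])<rad)&(abs(W[...,2]-z)<5)
    q=W[m][:,:2]
    if len(q)<10: return print(n,c,'few')
    lo,hi=q.min(0),q.max(0)
    s=least_squares(lambda s:np.maximum(0,np.hypot(*(q-s).T)-r[c]+1),q.mean(0)).x
    print(n,c,len(q),'z',np.median(W[m][:,2]).round(1),'mid',((lo+hi)/2).round(1),'mean',q.mean(0).round(1),'disc',s.round(1),'size',(hi-lo).round(0))
E
python3 - <<'E'
from see import *
for n in('top','side'):
    p,d=grab(n)
    top('yellow',41,(622,-104),n,30); top('red',132,(420,-167),n); top('blue',92,(420,-167),n)
p,d=load('top');q,_=load('side')
save('after_y',np.hstack([p[160:300,260:460],q[180:320,230:430]]),None,2)
E
```

```text
top yellow 89 z 39.7 mid [ 621.3 -104.1] mean [ 622.  -104.8] disc [ 621.9 -104.8] size [26. 26.]
top red few
top blue few
side yellow 73 z 41.0 mid [ 623.2 -106.4] mean [ 621.8 -107.3] disc [ 622.5 -106.8] size [23. 26.]
side red 245 z 132.1 mid [ 420. -168.] mean [ 419.2 -169.2] disc [ 419.6 -168. ] size [39. 40.]
side blue 103 z 91.5 mid [ 420.9 -169.9] mean [ 417.3 -179. ] disc [ 419.7 -168.2] size [49. 45.]
```

View pics/after_y.png

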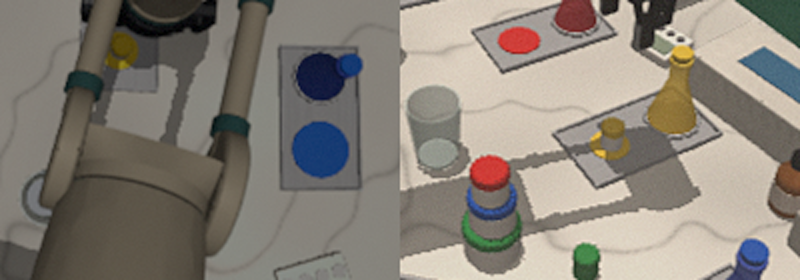

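Yellow stands upright, centred on its mat (side half, about (612,135)); the rest of the stack is undisturbed. Next is red.

Call:
servo_tool:
  motion:
    - [[-0.9,-0.28,0],[0,0,0],0.75]
    - [[-0.9,-0.28,0],[0,0,0],0.75]
    - [[-0.9,-0.28,0],[0,0,0],0.75]
    - [[-0.9,-0.28,0],[0,0,0],0.75]
    - [[-0.9,-0.28,0],[0,0,0],0.75]

```text
t: 8.17
position: [509.2, -138.6, 187.1]
eef_rot: [-0.001, 0.041, 0.999, 0.0]
ft_force: [-0.2, -0.2, 0.2]
gripper_width: 0.75
grasp_force: 0.0
```

Call:
servo_tool:
  motion:
    - [[-0.9,-0.28,0],[0,0,0],0.75]
    - [[-0.9,-0.28,0],[0,0,0],0.75]
    - [[-0.9,-0.28,0],[0,0,0],0.75]
    - [[-0.9,-0.28,0],[0,0,0],0.75]
    - [[0,0,0],[0,0,0],0.75]

```text
t: 8.58
position: [416.1, -166.4, 187.2]
eef_rot: [-0.003, 0.042, 0.999, 0.001]
ft_force: [-0.5, -0.4, 0.4]
gripper_width: 0.749
grasp_force: 0.0
```

Call:
servo_tool:
  motion:
    - [[0,0,0],[0,0,0],0.75]
    - [[0,0,0],[0,0,0],0.75]

```text
t: 8.75
position: [421.2, -166.7, 188.1]
eef_rot: [0.0, 0.042, 0.999, 0.0]
ft_force: [0.6, 0.3, -0.1]
gripper_width: 0.751
grasp_force: 0.0
```

Call:
servo_tool:
  motion:
    - [[-0.05,0,-0.7],[0,0,0],0.75]
    - [[0,0,-0.9],[0,0,0],0.75]
    - [[0,0,-0.9],[0,0,0],0.75]
    - [[0,0,-0.4],[0,0,0],0.75]
    - [[0,0,0],[0,0,0],0.75]

```text
t: 9.17
position: [418.8, -165.5, 113.2]
eef_rot: [-0.002, 0.041, 0.999, 0.001]
ft_force: [-0.5, -0.8, 0.6]
gripper_width: 0.745
grasp_force: 0.0
```

Call:
servo_tool:
  motion:
    - [[0,0,0],[0,0,0],0.6]
    - [[0,0,0],[0,0,0],0.56]
    - [[0,0,0],[0,0,0],0.53]
    - [[0,0,0],[0,0,0],0.5]
    - [[0,0,0],[0,0,0],0.47]

```text
t: 9.58
position: [420.4, -166.7, 116.9]
eef_rot: [0.001, 0.041, 0.999, -0.0]
ft_force: [0.4, 2.1, 4.9]
gripper_width: 0.479
grasp_force: 39.9
```

Call:
servo_tool:
  motion:
    - [[0,0,0],[0,0,0],0.3]
    - [[0,0,0],[0,0,0],0.2]
    - [[0,0,0],[0,0,0],0.2]
    - [[0,0,0],[0,0,0],0.2]

```text
t: 9.92
position: [420.4, -166.8, 116.9]
eef_rot: [0.001, 0.042, 0.999, -0.0]
ft_force: [1.1, 0.9, 6.5]
gripper_width: 0.479
grasp_force: 39.9
```

Call:
servo_tool:
  motion:
    - [[0,0,0.3],[0,0,0],0.2]
    - [[0,0,0.8],[0,0,0],0.2]
    - [[0,0,0.8],[0,0,0],0.2]
    - [[0.15,0.2,0.4],[0,0,0],0.2]
    - [[0.4,0.6,0.2],[0,0,0],0.2]

```text
t: 10.33
position: [433.4, -148.4, 180.4]
eef_rot: [0.001, 0.042, 0.999, -0.002]
ft_force: [0.3, -0.0, -1.6]
gripper_width: 0.48
grasp_force: 40.6
```

Call:
servo_tool:
  motion:
    - [[0.6,0.88,0],[0,0,0],0.2]
    - [[0.6,0.88,0],[0,0,0],0.2]
    - [[0.6,0.88,0],[0,0,0],0.2]
    - [[0.6,0.88,0],[0,0,0],0.2]
    - [[0.6,0.88,0],[0,0,0],0.2]

```text
t: 10.75
position: [508.5, -35.8, 178.6]
eef_rot: [-0.0, 0.041, 0.999, -0.0]
ft_force: [1.1, 0.5, -0.5]
gripper_width: 0.48
grasp_force: 40.6
```

Call:
servo_tool:
  motion:
    - [[0.6,0.88,0],[0,0,0],0.2]
    - [[0.6,0.88,0],[0,0,0],0.2]
    - [[0.6,0.88,0],[0,0,0],0.2]
    - [[0.6,0.88,0],[0,0,0],0.2]
    - [[0.6,0.88,0],[0,0,0],0.2]

```text
t: 11.17
position: [583.6, 74.2, 178.5]
eef_rot: [-0.0, 0.041, 0.999, -0.0]
ft_force: [0.6, -0.2, -0.7]
gripper_width: 0.483
grasp_force: 40.6
```

Call:
servo_tool:
  motion:
    - [[0.6,0.88,0],[0,0,0],0.2]
    - [[0.6,0.88,0],[0,0,0],0.2]
    - [[0.4,0.6,0],[0,0,0],0.2]
    - [[0.2,0.3,0],[0,0,0],0.2]
    - [[0,0,0],[0,0,0],0.2]

```text
t: 11.58
position: [628.9, 141.1, 178.0]
eef_rot: [0.0, 0.04, 0.999, 0.0]
ft_force: [-0.1, -0.5, -0.4]
gripper_width: 0.484
grasp_force: 40.7
```

Call:
servo_tool:
  motion:
    - [[0,-0.2,-0.6],[0,0,0],0.2]
    - [[0,0,-1],[0,0,0],0.2]
    - [[0,0,-1],[0,0,0],0.2]
    - [[0,0,-1],[0,0,0],0.2]
    - [[0,0,-1],[0,0,0],0.2]

```text
t: 12.0
position: [627.3, 133.1, 62.7]
eef_rot: [-0.0, 0.042, 0.999, -0.001]
ft_force: [-0.0, -0.4, -0.4]
gripper_width: 0.477
grasp_force: 40.7
```

Call:
servo_tool:
  motion:
    - [[0,0,-0.6],[0,0,0],0.2]
    - [[0,0,-0.3],[0,0,0],0.2]
    - [[0,0,-0.2],[0,0,0],0.2]
    - [[0,0,0],[0,0,0],0.2]
    - [[0,0,0],[0,0,0],0.2]

```text
t: 12.42
position: [628.8, 134.4, 36.8]
eef_rot: [0.001, 0.042, 0.999, 0.0]
ft_force: [0.1, 0.1, 0.5]
gripper_width: 0.482
grasp_force: 40.7
```

Call:
servo_tool:
  motion:
    - [[0,0.06,-0.1],[0,0,0],0.2]
    - [[0,0,-0.08],[0,0,0],0.2]
    - [[0,0,-0.04],[0,0,0],0.2]
    - [[0,0,0],[0,0,0],0.2]

```text
t: 12.75
position: [628.2, 136.4, 30.5]
eef_rot: [0.0, 0.041, 0.999, 0.0]
ft_force: [-0.8, -0.5, -1.6]
gripper_width: 0.479
grasp_force: 40.7
```

Call:
servo_tool:
  motion:
    - [[0,0,-0.04],[0,0,0],0.2]
    - [[0,0,0],[0,0,0],0.2]

```text
t: 12.92
position: [628.4, 136.4, 30.0]
eef_rot: [0.0, 0.041, 0.999, 0.0]
ft_force: [-1.1, -0.2, 3.2]
gripper_width: 0.476
grasp_force: 40.8
```

Call:
servo_tool:
  motion:
    - [[0,0,0],[0,0,0],0.55]
    - [[0,0,0],[0,0,0],0.7]
    - [[0,0,0],[0,0,0],0.75]
    - [[0,0,0.5],[0,0,0],0.75]
    - [[0,0,1],[0,0,0],0.75]

```text
t: 13.33
position: [625.7, 135.9, 63.9]
eef_rot: [-0.004, 0.041, 0.999, -0.001]
ft_force: [1.2, 0.4, -0.3]
gripper_width: 0.752
grasp_force: 0.0
```

Call:
servo_tool:
  motion:
    - [[0,0,1],[0,0,0],0.85]
    - [[0,0,1],[0,0,0],0.85]
    - [[0,0,1],[0,0,0],0.85]
    - [[0,0,1],[0,0,0],0.85]
    - [[0,0,1],[0,0,0],0.85]

```text
t: 13.75
position: [628.1, 136.3, 193.0]
eef_rot: [-0.0, 0.041, 0.999, 0.0]
ft_force: [0.5, -0.0, 1.0]
gripper_width: 0.849
grasp_force: 0.0
```

```bash
python3 - <<'E'
from see import *
for n in('top','side'):
    p,d=grab(n)
    top('red',45,(628,136),n,35); top('blue',92,(420,-167),n); top('green',48,(420,-167),n)
p,d=load('top');q,_=load('side')
save('after_r',np.hstack([p[160:300,210:410],q[140:320,200:430][:140]]),None,1.8)
E
```

```text
top red few
top blue 335 z 91.0 mid [ 420.9 -164.6] mean [ 421.1 -164.5] disc [ 421.1 -164.5] size [50. 50.]
top green 81 z 46.4 mid [ 418.9 -155. ] mean [ 415.3 -149.3] disc [ 419.8 -163.3] size [60. 42.]
side red 98 z 45.2 mid [626.1 132.4] mean [625.2 131.6] disc [626.3 133.2] size [36. 39.]
side blue 356 z 92.3 mid [ 420.2 -167.5] mean [ 420.3 -168.5] disc [ 420.3 -167.7] size [49. 48.]
side green 44 z 48.2 mid [ 419.3 -170. ] mean [ 400.8 -169.3] disc [ 421.2 -165.8] size [60. 50.]
```

View pics/after_r.png

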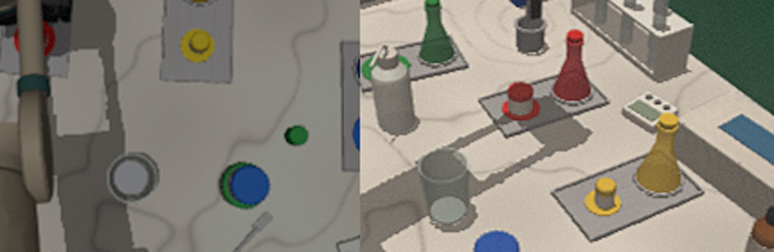

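Red stands on its mat (right half, about (520,103)), yellow is centred on its own, and blue's top is visible at (249,183). Next is blue.

Call:
servo_tool:
  motion:
    - [[-0.64,-0.93,0],[0,0,0],0.85]
    - [[-0.64,-0.93,0],[0,0,0],0.85]
    - [[-0.64,-0.93,0],[0,0,0],0.85]
    - [[-0.64,-0.93,0],[0,0,0],0.85]
    - [[-0.64,-0.93,0],[0,0,0],0.85]

```text
t: 14.27
position: [546.9, 19.2, 190.9]
eef_rot: [-0.001, 0.041, 0.999, 0.0]
ft_force: [-0.1, -1.4, -0.7]
gripper_width: 0.846
grasp_force: 0.0
```

Call:
servo_tool:
  motion:
    - [[-0.64,-0.93,0],[0,0,0],0.85]
    - [[-0.64,-0.93,0],[0,0,0],0.85]
    - [[-0.64,-0.93,0],[0,0,0],0.85]
    - [[-0.64,-0.93,0],[0,0,0],0.85]
    - [[-0.64,-0.93,0],[0,0,0],0.85]

```text
t: 14.68
position: [466.9, -97.0, 191.0]
eef_rot: [-0.001, 0.041, 0.999, 0.0]
ft_force: [0.7, -0.4, 0.3]
gripper_width: 0.852
grasp_force: 0.0
```

Call:
servo_tool:
  motion:
    - [[-0.64,-0.93,0],[0,0,0],0.85]
    - [[-0.64,-0.93,0],[0,0,0],0.85]
    - [[-0.64,-0.93,0],[0,0,0],0.85]
    - [[0,0,0],[0,0,0],0.85]
    - [[0,0,0],[0,0,0],0.85]

```text
t: 15.1
position: [419.4, -166.6, 191.3]
eef_rot: [-0.0, 0.043, 0.999, 0.0]
ft_force: [0.4, 0.5, 0.9]
gripper_width: 0.847
grasp_force: 0.0
```

Call:
servo_tool:
  motion:
    - [[0,0,-0.5],[0,0,0],0.85]
    - [[0,0,-0.5],[0,0,0],0.85]
    - [[0,0,0],[0,0,0],0.85]
    - [[0,0,0],[0,0,0],0.85]

```text
t: 15.43
position: [420.3, -164.8, 166.2]
eef_rot: [-0.001, 0.041, 0.999, 0.001]
ft_force: [-0.2, -0.0, 0.4]
gripper_width: 0.85
grasp_force: 0.0
```

Call:
servo_tool:
  motion:
    - [[0,-0.05,-0.7],[0,0,0],0.85]
    - [[0,0,-0.9],[0,0,0],0.85]
    - [[0,0,-0.9],[0,0,0],0.85]
    - [[0,0,-0.8],[0,0,0],0.85]
    - [[0,0,-0.4],[0,0,0],0.85]

```text
t: 15.85
position: [420.0, -166.2, 72.9]
eef_rot: [-0.001, 0.041, 0.999, 0.001]
ft_force: [0.6, 1.0, -0.2]
gripper_width: 0.851
grasp_force: 0.0
```

Call:
servo_tool:
  motion:
    - [[0,0,0],[0,0,0],0.73]
    - [[0,0,0],[0,0,0],0.7]
    - [[0,0,0],[0,0,0],0.67]
    - [[0,0,0],[0,0,0],0.64]
    - [[0,0,0],[0,0,0],0.6]

```text
t: 16.27
position: [421.4, -167.3, 75.7]
eef_rot: [0.001, 0.041, 0.999, -0.0]
ft_force: [0.9, 1.7, 5.4]
gripper_width: 0.618
grasp_force: 41.8
```

Call:
servo_tool:
  motion:
    - [[0,0,0],[0,0,0],0.4]
    - [[0,0,0],[0,0,0],0.3]
    - [[0,0,0],[0,0,0],0.3]
    - [[0,0,0],[0,0,0],0.3]

```text
t: 16.6
position: [421.4, -167.4, 75.7]
eef_rot: [0.002, 0.042, 0.999, -0.0]
ft_force: [0.8, 3.0, 6.9]
gripper_width: 0.619
grasp_force: 42.0
```

Call:
servo_tool:
  motion:
    - [[0,0,0.3],[0,0,0],0.3]
    - [[0,0,0.8],[0,0,0],0.3]
    - [[0,0,0.8],[0,0,0],0.3]
    - [[0,0,0.6],[0,0,0],0.3]
    - [[0.15,-0.4,0.3],[0,0,0],0.3]

```text
t: 17.02
position: [423.7, -176.4, 146.7]
eef_rot: [0.001, 0.041, 0.999, -0.0]
ft_force: [-0.3, -0.3, -1.7]
gripper_width: 0.621
grasp_force: 42.4
```

Call:
servo_tool:
  motion:
    - [[0.3,-0.8,0],[0,0,0],0.3]
    - [[0.33,-0.88,0],[0,0,0],0.3]
    - [[0.33,-0.88,0],[0,0,0],0.3]
    - [[0.33,-0.88,0],[0,0,0],0.3]
    - [[0.33,-0.88,0],[0,0,0],0.3]

```text
t: 17.43
position: [464.6, -286.4, 145.0]
eef_rot: [0.0, 0.041, 0.999, -0.0]
ft_force: [-0.1, 0.1, -1.8]
gripper_width: 0.618
grasp_force: 42.4
```

Call:
servo_tool:
  motion:
    - [[0.33,-0.88,0],[0,0,0],0.3]
    - [[0.33,-0.88,0],[0,0,0],0.3]
    - [[0.33,-0.88,0],[0,0,0],0.3]
    - [[0.2,-0.5,0],[0,0,0],0.3]
    - [[0,0,0],[0,0,0],0.3]

```text
t: 17.85
position: [495.3, -367.2, 144.6]
eef_rot: [0.001, 0.042, 0.999, -0.001]
ft_force: [-0.1, 0.1, -0.9]
gripper_width: 0.614
grasp_force: 42.4
```

Call:
servo_tool:
  motion:
    - [[0,0,0],[0,0,0],0.3]
    - [[0,0,0],[0,0,0],0.3]

```text
t: 18.02
position: [493.5, -362.6, 144.2]
eef_rot: [-0.001, 0.041, 0.999, 0.001]
ft_force: [0.4, 0.2, -0.5]
gripper_width: 0.619
grasp_force: 42.4
```

Call:
servo_tool:
  motion:
    - [[0.11,-0.11,-0.6],[0,0,0],0.3]
    - [[0,0,-0.9],[0,0,0],0.3]
    - [[0,0,-0.9],[0,0,0],0.3]
    - [[0,0,-0.9],[0,0,0],0.3]
    - [[0,0,-0.6],[0,0,0],0.3]

```text
t: 18.43
position: [495.6, -364.1, 45.2]
eef_rot: [-0.001, 0.041, 0.999, 0.001]
ft_force: [-0.9, 0.7, -0.6]
gripper_width: 0.621
grasp_force: 42.5
```

Call:
servo_tool:
  motion:
    - [[0,0,-0.3],[0,0,0],0.3]
    - [[0,0,-0.1],[0,0,0],0.3]
    - [[0,0,0],[0,0,0],0.3]
    - [[0,0,0],[0,0,0],0.3]

```text
t: 18.77
position: [497.6, -366.6, 38.0]
eef_rot: [0.001, 0.041, 0.999, -0.001]
ft_force: [-0.4, -0.8, -1.8]
gripper_width: 0.62
grasp_force: 42.5
```

Call:
servo_tool:
  motion:
    - [[-0.05,0.05,-0.06],[0,0,0],0.3]
    - [[0,0,-0.05],[0,0,0],0.3]
    - [[0,0,0],[0,0,0],0.3]
    - [[0,0,0],[0,0,0],0.3]

```text
t: 19.1
position: [495.9, -365.3, 34.5]
eef_rot: [0.0, 0.041, 0.999, -0.0]
ft_force: [0.9, -0.6, -1.2]
gripper_width: 0.62
grasp_force: 42.5
```

Call:
servo_tool:
  motion:
    - [[0,0,-0.04],[0,0,0],0.3]
    - [[0,0,0],[0,0,0],0.3]

```text
t: 19.27
position: [495.7, -365.2, 33.1]
eef_rot: [0.0, 0.041, 0.999, 0.0]
ft_force: [0.5, 0.9, -1.4]
gripper_width: 0.619
grasp_force: 42.5
```

Call:
servo_tool:
  motion:
    - [[0,0,-0.03],[0,0,0],0.3]
    - [[0,0,0],[0,0,0],0.3]

```text
t: 19.43
position: [495.8, -365.2, 32.8]
eef_rot: [0.0, 0.041, 0.999, -0.0]
ft_force: [-2.0, 0.6, 3.2]
gripper_width: 0.619
grasp_force: 42.9
```

Contact. I release, rise and measure.

Call:
servo_tool:
  motion:
    - [[0,0,0],[0,0,0],0.7]
    - [[0,0,0],[0,0,0],0.8]
    - [[0,0,0],[0,0,0],0.85]
    - [[0,0,0.5],[0,0,0],0.85]
    - [[0,0,1],[0,0,0],0.85]

```text
t: 19.85
position: [493.9, -363.5, 67.1]
eef_rot: [-0.003, 0.041, 0.999, 0.002]
ft_force: [-0.5, -0.4, 0.2]
gripper_width: 0.852
grasp_force: 0.0
```

Call:
servo_tool:
  motion:
    - [[0,0,1],[0,0,0],1]
    - [[0,0,1],[0,0,0],1]
    - [[0,0,0.7],[0,0,0],1]
    - [[0,0,0],[0,0,0],1]

```text
t: 20.18
position: [497.9, -367.1, 141.7]
eef_rot: [0.003, 0.041, 0.999, -0.003]
ft_force: [0.4, -0.3, 0.1]
gripper_width: 1.001
grasp_force: 0.0
```

```bash
python3 - <<'E'
from see import *
for n in('top','side'):
    p,d=grab(n)
    top('yellow',41,(622,-104),n,30);top('red',45,(628,136),n,35); top('blue',49,(496,-365),n,35); top('green',48,(420,-167),n,50)
p,d=load('top');q,_=load('side')
save('after_b',np.hstack([p[160:330,200:450],q[180:350,230:430]]),None,1.7)
E
```

```text
top yellow 89 z 39.5 mid [ 621.3 -104.2] mean [ 622.  -105.1] disc [ 621.7 -105.2] size [26. 26.]
top red 182 z 44.0 mid [625.  135.3] mean [625.7 135.5] disc [626.2 135.5] size [37. 39.]
top blue 160 z 47.8 mid [ 482.5 -364.4] mean [ 483.5 -363.5] disc [ 483.5 -363.5] size [27. 47.]
top green 470 z 47.0 mid [ 418.9 -163.7] mean [ 419.3 -164.9] disc [ 419.3 -164.9] size [60. 60.]
side yellow 75 z 40.8 mid [ 622.7 -105.4] mean [ 622.2 -106.4] disc [ 622.2 -106.3] size [26. 25.]
side red 98 z 45.0 mid [626.6 133.7] mean [626.2 132.1] disc [626.9 133.5] size [38. 40.]
side blue 524 z 49.3 mid [ 494.5 -367.4] mean [ 494.2 -368. ] disc [ 494.7 -367.3] size [48. 51.]
side green 461 z 48.4 mid [ 419.2 -167.6] mean [ 418.5 -167.8] disc [ 418.5 -167.8] size [59. 61.]
```

View pics/after_b.png

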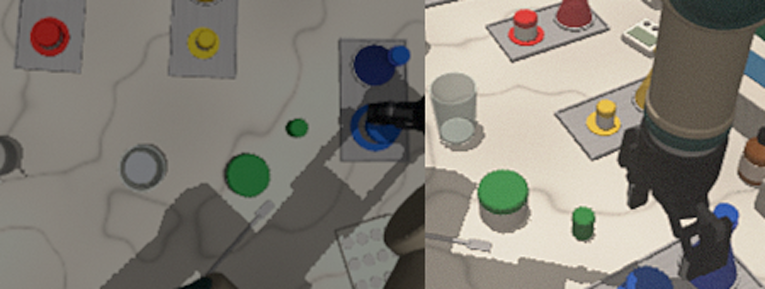

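Red, yellow and blue stand centred on their mats; green is alone at (246,175), measured at about (419,-166). Next is green.

Call:
servo_tool:
  motion:
    - [[-0.2,0.5,0],[0,0,0],1]
    - [[-0.38,1,0],[0,0,0],1]
    - [[-0.38,1,0],[0,0,0],1]
    - [[-0.38,1,0],[0,0,0],1]
    - [[-0.38,1,0],[0,0,0],1]

```text
t: 20.7
position: [451.1, -250.9, 135.2]
eef_rot: [-0.002, 0.042, 0.999, 0.001]
ft_force: [1.1, -0.0, -0.6]
gripper_width: 1.001
grasp_force: 0.0
```

Call:
servo_tool:
  motion:
    - [[-0.38,1,0],[0,0,0],1]
    - [[-0.38,1,0],[0,0,0],1]
    - [[-0.38,1,0],[0,0,0],1]
    - [[-0.2,0.5,0],[0,0,0],1]
    - [[0,0,0],[0,0,0],1]

```text
t: 21.12
position: [416.6, -162.1, 135.9]
eef_rot: [-0.002, 0.04, 0.999, 0.001]
ft_force: [0.8, -0.6, 0.5]
gripper_width: 0.997
grasp_force: 0.0
```

Call:
servo_tool:
  motion:
    - [[0,0,0],[0,0,0],1]
    - [[0,0,0],[0,0,0],1]

```text
t: 21.28
position: [420.1, -166.2, 137.1]
eef_rot: [0.0, 0.041, 0.999, -0.0]
ft_force: [-0.4, 0.3, 0.1]
gripper_width: 1.001
grasp_force: 0.0
```

Call:
servo_tool:
  motion:
    - [[-0.03,0,-0.6],[0,0,0],1]
    - [[0,0,-1],[0,0,0],1]
    - [[0,0,-1],[0,0,0],1]
    - [[0,0,-0.7],[0,0,0],1]
    - [[0,0,-0.5],[0,0,0],1]

```text
t: 21.7
position: [418.6, -166.3, 40.4]
eef_rot: [-0.001, 0.042, 0.999, 0.0]
ft_force: [-0.3, 0.9, -1.4]
gripper_width: 1.001
grasp_force: 0.0
```

Call:
servo_tool:
  motion:
    - [[0,0,-0.5],[0,0,0],1]
    - [[0,0,0],[0,0,0],0.92]
    - [[0,0,0],[0,0,0],0.85]
    - [[0,0,0],[0,0,0],0.8]
    - [[0,0,0],[0,0,0],0.75]

```text
t: 22.12
position: [419.4, -166.0, 30.7]
eef_rot: [0.001, 0.042, 0.999, -0.0]
ft_force: [-0.3, -0.5, -1.8]
gripper_width: 0.761
grasp_force: 44.6
```

Call:
servo_tool:
  motion:
    - [[0,0,0],[0,0,0],0.6]
    - [[0,0,0],[0,0,0],0.5]
    - [[0,0,0],[0,0,0],0.4]
    - [[0,0,0],[0,0,0],0.4]
  grip_force: 50

```text
t: 22.45
position: [419.5, -166.0, 30.8]
eef_rot: [0.001, 0.041, 0.999, -0.001]
ft_force: [-0.5, -1.8, 5.9]
gripper_width: 0.758
grasp_force: 55.3
```

Call:
servo_tool:
  motion:
    - [[0,0,0.3],[0,0,0],0.4]
    - [[0,0,0.8],[0,0,0],0.4]
    - [[0,0,1],[0,0,0],0.4]
    - [[0,0,1],[0,0,0],0.4]
    - [[0,0,1],[0,0,0],0.4]

```text
t: 22.87
position: [417.5, -164.3, 133.2]
eef_rot: [-0.001, 0.041, 0.999, 0.001]
ft_force: [0.9, -0.8, -3.0]
gripper_width: 0.758
grasp_force: 56.1
```

Call:
servo_tool:
  motion:
    - [[0,0,1],[0,0,0],0.4]
    - [[0,0,1],[0,0,0],0.4]
    - [[0.03,0.3,1],[0,0,0],0.4]
    - [[0.07,0.6,0.4],[0,0,0],0.4]
    - [[0.12,0.9,0],[0,0,0],0.4]

```text
t: 23.28
position: [425.2, -121.1, 220.2]
eef_rot: [0.003, 0.042, 0.999, -0.001]
ft_force: [0.6, -0.3, -1.9]
gripper_width: 0.759
grasp_force: 56.1
```

Call:
servo_tool:
  motion:
    - [[0.12,1,0],[0,0,0],0.4]
    - [[0.12,1,0],[0,0,0],0.4]
    - [[0.12,1,0],[0,0,0],0.4]
    - [[0.12,1,0],[0,0,0],0.4]
    - [[0.12,1,0],[0,0,0],0.4]

```text
t: 23.7
position: [437.9, 6.4, 217.1]
eef_rot: [-0.001, 0.041, 0.999, 0.0]
ft_force: [0.3, 0.4, -2.3]
gripper_width: 0.757
grasp_force: 56.1
```

Call:
servo_tool:
  motion:
    - [[0.12,1,0],[0,0,0],0.4]
    - [[0.12,1,0],[0,0,0],0.4]
    - [[0.12,1,0],[0,0,0],0.4]
    - [[0.12,1,0],[0,0,0],0.4]
    - [[0.12,1,0],[0,0,0],0.4]

```text
t: 24.12
position: [452.8, 131.2, 217.0]
eef_rot: [-0.001, 0.041, 0.999, 0.0]
ft_force: [0.3, -0.6, -2.7]
gripper_width: 0.76
grasp_force: 56.1
```

Call:
servo_tool:
  motion:
    - [[0.12,1,0],[0,0,0],0.4]
    - [[0.12,1,0],[0,0,0],0.4]
    - [[0.12,1,0],[0,0,0],0.4]
    - [[0.12,1,0],[0,0,0],0.4]
    - [[0.12,1,0],[0,0,0],0.4]

```text
t: 24.53
position: [467.8, 256.0, 216.9]
eef_rot: [-0.001, 0.041, 0.999, -0.0]
ft_force: [0.2, 0.6, -2.5]
gripper_width: 0.758
grasp_force: 56.1
```

Call:
servo_tool:
  motion:
    - [[0.12,1,0],[0,0,0],0.4]
    - [[0.12,1,0],[0,0,-0.2],0.4]
    - [[0.1,0.9,0],[0,0,-0.3],0.4]
    - [[0.1,0.7,0],[0,0,-0.3],0.4]
    - [[0.06,0.3,0],[0,0,-0.2],0.4]

```text
t: 24.95
position: [480.6, 354.7, 216.6]
eef_rot: [-0.001, 0.081, 0.997, 0.0]
ft_force: [0.3, -0.3, -2.1]
gripper_width: 0.757
grasp_force: 56.1
```

Call:
servo_tool:
  motion:
    - [[0,0,0],[0,0,0],0.4]
    - [[0,0,0],[0,0,0],0.4]
    - [[0,0,0],[0,0,0],0.4]

```text
t: 25.2
position: [480.7, 351.5, 217.0]
eef_rot: [-0.001, 0.081, 0.997, -0.001]
ft_force: [-0.0, -0.5, -1.8]
gripper_width: 0.759
grasp_force: 56.1
```

Call:
servo_tool:
  motion:
    - [[0,0.12,-0.5],[0,0,0],0.4]
    - [[0,0,-1],[0,0,0],0.4]
    - [[0,0,-1],[0,0,0],0.4]
    - [[0,0,-1],[0,0,0],0.4]
    - [[0,0,-1],[0,0,0],0.4]

```text
t: 25.62
position: [481.3, 354.1, 104.3]
eef_rot: [0.0, 0.082, 0.997, -0.0]
ft_force: [-0.2, 0.6, -2.8]
gripper_width: 0.757
grasp_force: 56.1
```

Call:
servo_tool:
  motion:
    - [[0,0,-1],[0,0,0],0.4]
    - [[0,0,-0.7],[0,0,0],0.4]
    - [[0,0,-0.4],[0,0,0],0.4]
    - [[0,0,-0.2],[0,0,0],0.4]
    - [[0,0,0],[0,0,0],0.4]

```text
t: 26.03
position: [481.3, 354.6, 46.8]
eef_rot: [-0.001, 0.082, 0.997, -0.0]
ft_force: [-0.2, 0.8, -2.1]
gripper_width: 0.757
grasp_force: 56.1
```

Call:
servo_tool:
  motion:
    - [[0,0,0],[0,0,0],0.4]
    - [[0,0,0],[0,0,0],0.4]

```text
t: 26.2
position: [482.5, 355.7, 48.7]
eef_rot: [0.001, 0.081, 0.997, 0.001]
ft_force: [-0.1, 0.6, -1.5]
gripper_width: 0.756
grasp_force: 56.1
```

Call:
servo_tool:
  motion:
    - [[-0.07,-0.04,-0.2],[0,0,0],0.4]
    - [[0,0,-0.16],[0,0,0],0.4]
    - [[0,0,-0.08],[0,0,0],0.4]
    - [[0,0,0],[0,0,0],0.4]
    - [[0,0,0],[0,0,0],0.4]

```text
t: 26.62
position: [479.7, 354.3, 36.2]
eef_rot: [-0.0, 0.081, 0.997, -0.0]
ft_force: [-1.5, 0.5, -3.1]
gripper_width: 0.758
grasp_force: 56.4
```

Call:
servo_tool:
  motion:
    - [[0,0,-0.03],[0,0,0],0.4]
    - [[0,0,0],[0,0,0],0.4]

```text
t: 26.78
position: [479.9, 354.4, 35.8]
eef_rot: [0.0, 0.081, 0.997, 0.0]
ft_force: [-0.6, -0.4, -0.4]
gripper_width: 0.757
grasp_force: 56.3
```

Call:
servo_tool:
  motion:
    - [[0,0,-0.03],[0,0,0],0.4]
    - [[0,0,0],[0,0,0],0.4]

```text
t: 26.95
position: [479.9, 354.4, 35.8]
eef_rot: [0.0, 0.081, 0.997, 0.0]
ft_force: [-1.0, -0.2, 4.1]
gripper_width: 0.758
grasp_force: 57.1
```

Call:
servo_tool:
  motion:
    - [[0,0,0],[0,0,0],0.85]
    - [[0,0,0],[0,0,0],0.95]
    - [[0,0,0],[0,0,0],1]
    - [[0,0,0.4],[0,0,0],1]
    - [[0,0,1],[0,0,0],1]

```text
t: 27.37
position: [477.6, 353.0, 67.5]
eef_rot: [-0.003, 0.081, 0.997, -0.002]
ft_force: [-0.9, -0.9, -1.6]
gripper_width: 1.001
grasp_force: 0.0
```

Call:
servo_tool:
  motion:
    - [[0,0,1],[0,0,0],1]
    - [[0,0,1],[0,0,0],1]
    - [[0,0,1],[0,0,0],1]
    - [[0,0,1],[0,0,0],1]
    - [[0,0,1],[0,0,0],1]

```text
t: 27.78
position: [479.7, 354.2, 196.9]
eef_rot: [0.0, 0.081, 0.997, 0.0]
ft_force: [0.0, 1.1, -0.4]
gripper_width: 1.003
grasp_force: 0.0
```

Call:
servo_tool:
  motion:
    - [[-1,0.5,0.5],[0,0,0],1]
    - [[-1,0.5,0],[0,0,0],1]
    - [[-1,0.5,0],[0,0,0],1]
    - [[-1,0.5,0],[0,0,0],1]
    - [[-1,0.5,0],[0,0,0],1]

```text
t: 28.2
position: [353.7, 417.2, 208.2]
eef_rot: [0.0, 0.082, 0.997, 0.0]
ft_force: [-0.7, 0.0, -0.5]
gripper_width: 1.001
grasp_force: 0.0
```

Call:
servo_tool:
  motion:
    - [[-0.5,0.3,0],[0,0,0],1]
    - [[0,0,0],[0,0,0],1]
    - [[0,0,0],[0,0,0],1]
    - [[0,0,0],[0,0,0],1]
    - [[0,0,0],[0,0,0],1]

```text
t: 28.62
position: [343.3, 424.0, 207.5]
eef_rot: [0.0, 0.082, 0.997, 0.0]
ft_force: [-0.1, 0.3, -0.6]
gripper_width: 1.0
grasp_force: 0.0
```

```bash
python3 - <<'E'
from see import *
for n in('top','side'):
    p,d=grab(n); save(n+'_end',p,(80,110,460,290),2)
    top('yellow',41,(622,-104),n,30);top('red',45,(628,136),n,35); top('blue',49,(496,-365),n,35); top('green',53,(480,355),n,50)
E
```

```text
top yellow 84 z 39.9 mid [ 622.4 -104.1] mean [ 622.2 -105.1] disc [ 622.1 -104.9] size [24. 26.]
top red 179 z 43.8 mid [626.2 135.4] mean [626.  135.1] disc [626.  135.3] size [38. 39.]
top blue 320 z 47.9 mid [ 494. -365.] mean [ 494.4 -364.5] disc [ 493.9 -364.7] size [50. 48.]
top green 479 z 52.1 mid [479.6 353. ] mean [478.9 353.1] disc [479.1 353.5] size [63. 61.]
side yellow 75 z 41.0 mid [ 622.4 -106.4] mean [ 622.2 -106.8] disc [ 622.5 -105.8] size [25. 26.]
side red 103 z 44.9 mid [626.3 134.1] mean [625.6 132.1] disc [625.8 134.4] size [38. 42.]
side blue 537 z 49.2 mid [ 494.6 -367.4] mean [ 494.5 -367.7] disc [ 494.4 -367.3] size [50. 50.]
side green 105 z 53.0 mid [479.1 354.1] mean [478.9 356.2] disc [480.  353.4] size [57. 52.]
```

View pics/top_end.png

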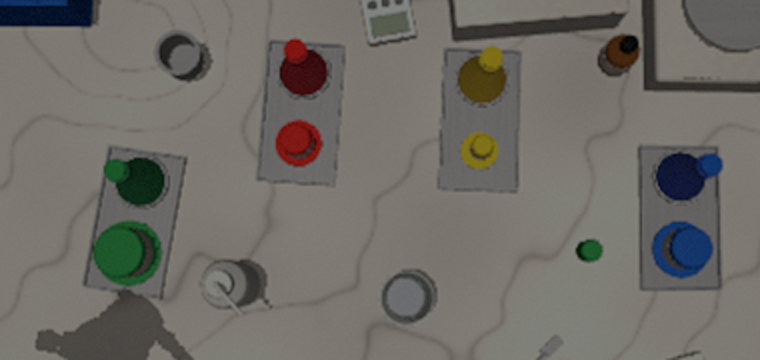

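View pics/side_end.png

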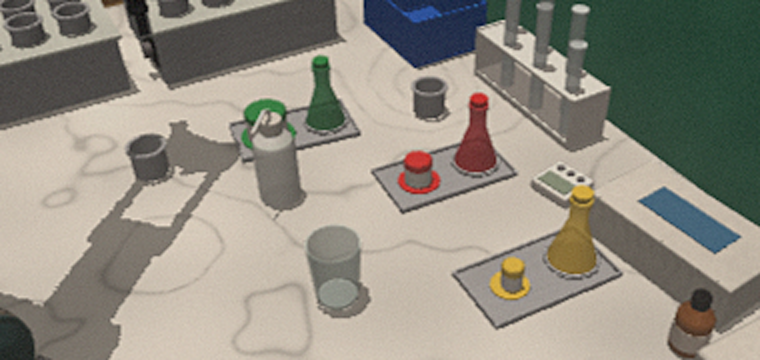

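Both pictures show all four pots upright on mats of their own colour (top view: green (121,251), red (298,140), yellow (481,147), blue (690,246)). Each is within about 3 mm of its mat's centre. The beaker (408,295), wash bottle (233,283) and green look-alike (590,250) have not moved. I hand in.

```bash
python3 -c "
from rig import order; print(order.finish_job())"
```

```text
the job is handed in; nothing more can be done
None
```

All four pots stand upright on the mats of their own colour, each within about 3 mm of centre; the beaker, wash bottle and green look-alike were left where they stood, and the job was handed in at about 29 s of the 112 s limit.

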